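# Draw the threaded rod out from under the tote's till

### The arm

A 6-joint arm with a two-finger parallel gripper is mounted at the origin on the work surface. World frame = base frame: x ahead of the robot, y to its left, z up, the work surface at z = 0. Lengths are in m, angles in rad, forces in N, time in s.
With the tool pointing down it reaches from about 0.425 to 0.95 m from the base axis. Payload 14.7 kg.
Tool frame: the origin (TCP) lies on the centre line of the jaws, within the pads' length; the fingertips stand 11 mm ahead of it and the grasp point (between the pads) lies 8 mm behind it; z points along the fingers, x is the direction in which the jaws open and shut, and the axes are right-handed (so a half turn about z gives the same grasp; the last joint's range is limited). The gripper opens to 85 mm and grips with 20 to 120 N. Pads are 22 mm wide; open, the fingers measure 114 mm over their backs; the gripper's body (76 mm by 85 mm) begins 54 mm behind the grasp point. The pads swing forward as they close: fully open they stand 13 mm farther back than shut.
Start: joints at [1.092, 0.48, 1.596, -0, 1.065, -0.047], TCP at [0.272, 0.59, 0.242] pointing down, gripper open.
Joint ranges: [-2.75, 2.75], [-0.82, 2.05], [0.23, 2.67], [-1.56, 4.7], [0.09, 2.69], [-2.92, 2.92]. Speed limits (rad/s): [1.89, 1.89, 2.39, 3.01, 3.01, 3.01].

### API

Orientations are given as a unit quaternion [w, x, y, z].
In Python, from cell import arm, cams gives the robot as it stands.
- The arm moves only by the tool apply_moves, never from a script. Its argument "steps" is text: rows parted by semicolons, each of 7 numbers parted by spaces: the shift along the tool's x, y, z in m, then the turn, a rotation vector about the tool's x, y, z in degrees, then the opening, from 0 (shut) to 1 (fully open). In form: x y z rx ry rz fingers; .... A call has 1 to 10 rows; each row shifts and turns the pose as measured when the row begins, along the tool's axes as they then stand; what a row does not reach is not made up. A row lasts 1/10 s, in which the tool goes at most 50 mm and 8.59 degrees, less where a joint would pass 70% of its speed; a pose out of reach is approached as far as the arm can. A call is refused whole if a number of a shift passes 0.05 or a number of a turn 8.59, either way. A call with a gripper value outside its range is refused whole. The fingers move at their own pace and stop on an object; "newtons" is the grip in N (left out, the last holds). Time passes only in rows, so rows that do not move let the fingers close. It gives the time, the measured TCP pose, the force and the opening at its end, in the units of the state.
- arm.sense(): the state, without advancing time (a new reading comes with each control period).
- cams.snapshot(name): name is "side" or "top" or "wrist"; returns the picture (400x640x3 uint8, red, green, blue); there is no depth.
- cams.camera_info(name): a dict with "K" (3x3 intrinsics, pixels), "rvec" (rotation vector, rad) and "tvec" (3), from world to camera coordinates, as OpenCV has them. Camera axes: x right, y down, z forward; pixel columns grow to the right and rows downward; lengths in m; the calibration is good to about 2 mm. A picture is of the moment at which its call begins: read the wrist's pose just before it. camera_info takes no time and is no camera call; for the wrist camera it gives the pose at the moment of the call.
- arm.sign_off(): hands the job in, once; it reports no verdict.
The state is a dict: "clock": time; "joint_positions": joint angles; "dq": joint speeds; "effort": joint torques, N m; "ee_pos": TCP position; "eef_rot": TCP orientation; "wrist_force": force on the tool from outside, world axes, zero at the start; "wrist_torque": the same for the moment, N m; "width": opening from 0.0 (shut) to 1.0 (fully open).
Only numpy, scipy, OpenCV 4.12 (cv2) and the standard library are available. Lean on these libraries where they do the work, as an engineer would, in place of code of your own. Each camera call takes 0.05 s, during which the arm holds its last target. There are 200 camera calls.

### The job

The spanner left across the mouth of the red tote is in the way: first put it away, laid flat (not dropped) lengthwise in the empty long compartment of the blue tray. Then draw the threaded rod out of the tote: it lies partly under the fixed till and is longer than the mouth, so tip its free end up, bring it out on the slant between till and end wall without forcing it, and finish while still holding it in the air, motionless and well clear above the rim of the tote. Leave the coupling, the T-nut and the washers where they lie.

Things in the scene. Friction and masses are not known exactly. Their poses are not given: they have to be found in the camera images.
- tote: red open steel tote, fixed on the bench: outside 348 (x) x 168 (y) x 63 mm high, walls 4 mm, floor 3 mm thick, inside 340 x 160 mm. Origin: centre of its underside; x along its length. A fixed till covers its -x end; the +x end is open to above
- tote_till (a point): top of the till's front wall, midway (20 mm to -x of and 63 mm above the tote's origin; tote axes). The till, a shallow steel tray fixed level with the rim, fills the tote's full width from here to its -x wall. Its underside is 41 mm above the bench, 38 mm above the tote's floor; inside it is 19 mm deep
- tote_mouth (a point): centre of the open mouth, level with the rim: 75 mm to +x of and 63 mm above the tote's origin. The mouth is 190 mm long (tote x from -20 to +170 mm) and 160 mm wide, between the till's front wall and the 63 mm high wall at the +x end
- rod: M12 threaded steel rod 250 mm long, 12 mm thick, 0.2 kg; brass hex nuts (18 mm across flats, 11 mm thick) centred 108 mm either side of mid-length. Origin on its axis at mid-length = centre of mass; x along it, +x to the free end. Starts level on its nuts on the tote's floor (axis 12 mm above the bench), roughly along tote x, the -x end 75 to 100 mm under the till
- rod_free_end (a point): the rod's +x end, 125 mm from its middle; at the start in the open mouth, near the +x wall of the tote
- rod_till_end (a point): the rod's -x end, 125 mm from its middle; at the start under the till
- spanner: steel combination spanner 210 mm long, 0.16 kg: plain handle 17 mm wide and 7 mm thick, heads 8 mm thick and up to 38 mm wide. Origin on the underside at mid-length, about its centre of mass; x along it, z up. Starts flat across the tote's two long rims, above the rod
- tray: blue steel tray, fixed on the bench: outside 246 (x) x 170 (y) mm, walls and dividers 3 mm thick and 16 mm high, floor 3 mm thick. Origin: centre of its underside. Its +y half is one empty compartment 240 mm (x) by 83 mm (y); its -y half is two short ones with T-nut and washers
- tray_lane (a point): centre of the floor of the long compartment (y = +40.5 mm, 3 mm above the bench); its axes are those of the tray, so the compartment runs along x
- coupling: copper pipe coupling, 24 mm diameter, 40 mm long, lying in the till; origin at its centre. To be left alone
- t_nut: black T-nut 34 x 26 x 16 mm in a short compartment of the tray; origin centre of its underside. To be left alone
- washers: stack of rusty washers, 30 mm diameter, 12 mm high, rusted together, in the other short compartment; origin centre of its underside. To be left alone
Things that resemble listed ones, but are neither listed nor needed, are in the scene too. Of the things like the spanner, leave any that is purple or turquoise; of the rest the larger one is meant.

How it is judged:
By the outcome, as a careful person would: the job done as asked, in the order asked, and still so for the second after the job is handed in, while the arm keeps its last pose, push and grip.
It also fails if it takes over 54 s, if anything falls off the work surface, if the arm or the gripper's body presses on something with over 40 N, if the wrist force passes 120 N, or if a joint passes its speed limit or range.

## Working session

There is one attempt and no reset: what is moved stays moved. The work goes in short steps, Python scripts to look and compute and a tool call to move; the robot and the scene stay as the last step left them, time stands still between calls to the robot, and variables do not carry over. Pictures are saved under pics/ and viewed, about 8 in all and at most 12, crops included, and the job is handed in when it is done.

Besides the shell and the picture viewer there is one more tool, called after "Request:" by a JSON object that holds its "op" and its "data". apply_moves: Moves the arm, as the interface text tells. Its arguments: {"type":"object","properties":{"steps":{"type":"string"},"newtons":{"type":"number"}},"required":["steps"]}

```bash
ls; mkdir -p pics
cat > h.py <<'E'
import numpy as np,cv2
from cell import arm,cams
from scipy.spatial.transform import Rotation as R
def cam(n):
    c=cams.camera_info(n);return np.array(c["K"]),R.from_rotvec(np.ravel(c["rvec"])).as_matrix(),np.ravel(c["tvec"])
def ray(n,u,v,z,c=None):
    K,r,t=c or cam(n);o=-r.T@t;d=r.T@np.linalg.solve(K,[u,v,1.]);return o+d*(z-o[2])/d[2]
def proj(n,p,c=None):
    K,r,t=c or cam(n);q=K@(r@np.array(p)+t);return q[:2]/q[2]
def snap(n,f):
    i=cams.snapshot(n);cv2.imwrite(f"pics/{f}.png",i[:,:,::-1]);return i
def st():
    s=arm.sense();q=s["eef_rot"];r=R.from_quat([q[1],q[2],q[3],q[0]]).as_matrix();return s,np.array(s["ee_pos"]),r
E
python3 - <<'E'
from h import *
for n in("top","side"): 
    snap(n,n+"0");K,r,t=cam(n);print(n,K[0,0],(-r.T@t).round(3))
s,p,r=st();print(p,r.round(2))
a=cv2.imread("pics/top0.png");b=cv2.imread("pics/side0.png")
E
```

```text
pics
top 458.49729400494994 [ 0.402 -0.     1.03 ]
side 376.2032801314256 [0.495 0.522 0.714]
[0.27182264 0.59004379 0.24172909] [[ 0.42  0.91 -0.  ]
 [ 0.91 -0.42 -0.  ]
 [-0.   -0.   -1.  ]]
```

View pics/top0.png

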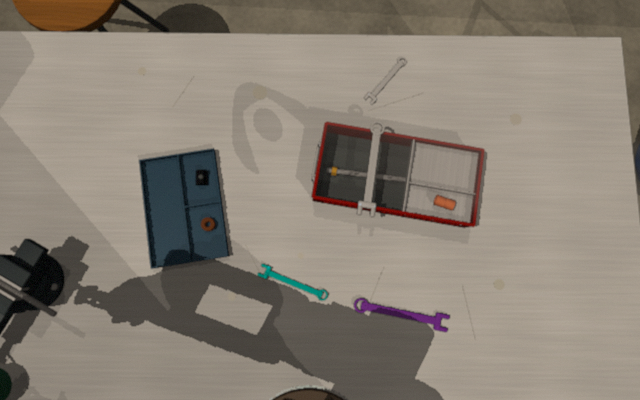

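View pics/side0.png

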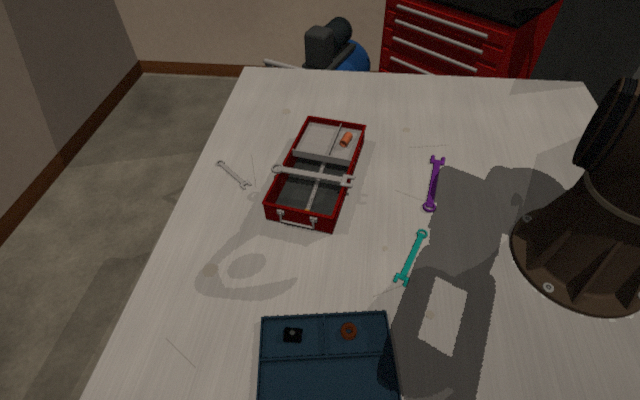

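The top view shows the tote (rim corners about (325,122), (486,150), (475,226), (313,200)) with its open end at the left. The spanner runs from (376,128) to (367,210), and the rod free end with its nut is near (334,171). The tray is at (140–231, 149–267), with its long compartment on the left.

Run:
```python
from h import *
im=cv2.imread("pics/top0.png");h=cv2.cvtColor(im,cv2.COLOR_BGR2HSV)
c=cam("top")
print("cam R",c[1].round(3).tolist())
def big(m,z,n):
    cs,_=cv2.findContours(m.astype(np.uint8),0,2);k=max(cs,key=cv2.contourArea);b=cv2.boxPoints(cv2.minAreaRect(k))
    P=np.array([ray("top",*q,z,c) for q in b]);print(n,b.round(1).tolist(),"\n",P.round(4).tolist(),"centre",P.mean(0).round(4),"sides",np.linalg.norm(P[0]-P[1]).round(3),np.linalg.norm(P[1]-P[2]).round(3),"ang",[np.degrees(np.arctan2(*(P[i+1]-P[i])[1::-1])).round(2) for i in(0,1)])
H,S,V=h[...,0],h[...,1],h[...,2]
red=((H<6)|(H>174))&(S>150)&(V>50); red[:100]=0;red[:, :290]=0; red[260:]=0
cs=np.argwhere(red)[:,::-1]; 
b=cv2.boxPoints(cv2.minAreaRect(cs.astype(np.float32)));P=np.array([ray("top",*q,.063,c) for q in b]);print("tote",b.round(1).tolist(),P.round(4).tolist(),P.mean(0),np.linalg.norm(P[0]-P[1]),np.linalg.norm(P[1]-P[2]))
blue=(H>95)&(H<115)&(S>90);blue[:,:130]=0;blue[:,250:]=0;big(blue,.016,"tray")
# spanner: bright low-sat inside window
yel=(H>15)&(H<30)&(S>110)&(V>90);yel[:120]=0;yel[225:]=0;yel[:,:318]=0;yel[:,:]&=True;yel[:,470:]=0
w=np.argwhere(yel)[:,::-1];print("yel",len(w),w.mean(0),w.min(0),w.max(0),ray("top",*w.mean(0),.014,c))
for n,u,v,z in(("sp ring",376,128,.07),("sp open",367,210,.07),("rod a",335,172,.014),("rod b",404,181,.014)):print(n,ray("top",u,v,z,c).round(4))
print(proj("top",[.272,.59,.24],c),proj("top",[0,0,0],c))
cr=im[100:240,300:500];cr=cv2.resize(cr,None,fx=4,fy=4,interpolation=cv2.INTER_CUBIC);cv2.imwrite("pics/crop1.png",cr)
```

```text
cam R [[0.007, -1.0, 0.007], [-0.988, -0.008, -0.152], [0.152, -0.006, -0.988]]
tote [[310.70001220703125, 200.1999969482422], [324.3999938964844, 121.5], [487.6000061035156, 150.0], [473.79998779296875, 228.6999969482422]] [[0.5355, -0.0017, 0.063], [0.7092, -0.0305, 0.063], [0.6483, -0.3848, 0.063], [0.4773, -0.347, 0.063]] [ 0.59259142 -0.1910083   0.063     ] 0.17612853744484633 0.3595585449074975
tray [[137.39999389648438, 159.5], [213.60000610351562, 149.10000610351562], [228.3000030517578, 256.6000061035156], [152.10000610351562, 267.0]] 
 [[0.6316, 0.3897, 0.016], [0.6571, 0.219, 0.016], [0.416, 0.1775, 0.016], [0.3924, 0.3424, 0.016]] centre [0.5243 0.2822 0.016 ] sides 0.173 0.245 ang [np.float64(-81.5), np.float64(-170.22)]
yel 43 [333.62790698 170.79069767] [331 167] [336 175] [ 0.60964306 -0.053157    0.014     ]
sp ring [ 0.6935 -0.1421  0.07  ]
sp open [ 0.5146 -0.1206  0.07  ]
rod a [ 0.6069 -0.0563  0.014 ]
rod b [ 0.5875 -0.2118  0.014 ]
[-48.65195158 340.98881598] [307.87679604 458.60728144]
```

View pics/crop1.png

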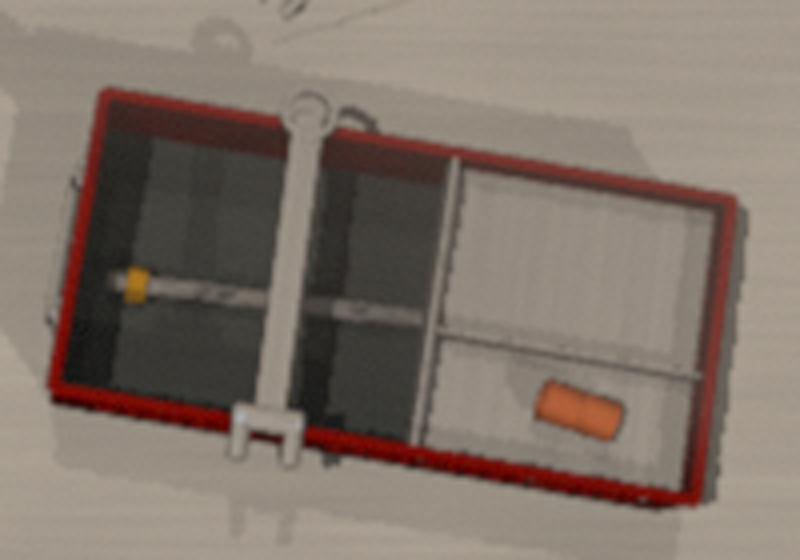

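The crop (4x, offset (300,100)) shows the spanner ring end near full-frame (377,123), the tine ends near (366,216), and the rod nut at (334,171) on the tote's centre line. Everything fits the stated sizes. I'll approach above the spanner.

```bash
cat >> h.py <<'E'
def go(tgt,ang=None):
    s,p,r=st();d=r.T@(np.array(tgt)-p);a=np.degrees(np.arctan2(r[1,0],r[0,0]))
    print("pos",p.round(4),"xang",a.round(2),"tool shift",d.round(4),"rz",None if ang is None else -((ang-a+180)%360-180),"t",s["clock"],"w",round(s["width"],3),"F",np.round(s["wrist_force"],1))
E
python3 - <<'E'
from h import *
c=cam("top")
a=ray("top",377.5,123,.067,c);b=ray("top",366.2,216,.067,c);print(a,b,np.linalg.norm(a-b),np.degrees(np.arctan2(*(a-b)[1::-1])))
m1=ray("top",300+312/4,100+150/4,.07,c);m2=ray("top",300+273/4,100+385/4,.07,c);print("handle",m1,m2,np.degrees(np.arctan2(*(m1-m2)[1::-1])))
m=(a+b)/2; go([m[0],m[1],.2],83)
E
```

```text
[ 0.70569009 -0.14598448  0.067     ] [ 0.50216467 -0.11911199  0.067     ] 0.20529181933969778 -7.521543842181533
handle [ 0.67230037 -0.14613133  0.07      ] [ 0.54387178 -0.12354882  0.07      ] -9.972774684052768
pos [0.2718 0.59   0.2417] xang 65.26 tool shift [-0.5172  0.604   0.0422] rz -17.740642242387167 t 0.1 w 1.0 F [-0.3 -0.5 -0.7]
```

Request:
{"op": "apply_moves", "data": {"steps": "-0.026 0.03 0 0 0 0 1;-0.026 0.03 0 0 0 0 1;-0.026 0.03 0 0 0 0 1;-0.026 0.03 0 0 0 0 1;-0.026 0.03 0 0 0 0 1;-0.026 0.03 0 0 0 0 1;-0.026 0.03 0 0 0 0 1;-0.026 0.03 0 0 0 0 1;-0.026 0.03 0 0 0 0 1;-0.026 0.03 0 0 0 0 1", "newtons": 60}}

```text
clock: 1.1
ee_pos: [0.4377, 0.2186, 0.239]
eef_rot: [0.0, 0.84, 0.542, -0.002]
wrist_force: [0.8, 0.5, -0.2]
width: 1.001
```

Request:
{"op": "apply_moves", "data": {"steps": "-0.026 0.03 0 0 0 0 1;-0.026 0.03 0 0 0 0 1;-0.026 0.03 0 0 0 0 1;-0.026 0.03 0 0 0 0 1;-0.026 0.03 0 0 0 0 1;-0.026 0.03 0 0 0 0 1;-0.026 0.03 0 0 0 0 1;0 0 0 0 0 -8.5 1;0 0 0 0 0 -8.5 1;0 0 0 0 0 0 1"}}

```text
clock: 2.1
ee_pos: [0.5578, -0.0515, 0.2374]
eef_rot: [-0.001, 0.75, 0.662, -0.003]
wrist_force: [0.6, 0.3, -0.4]
width: 1.001
```

Run:
```python
from h import *
go([.604,-.133,.2],82)
snap("wrist","w1")
for n,p in(("sp centre",[.604,-.133,.07]),("nut",[.6096,-.0532,.02])):print(n,proj("wrist",p))
```

```text
pos [ 0.5578 -0.0515  0.2374] xang 82.85 tool shift [-0.075   0.0562  0.0374] rz 0.8485406147547963 t 2.1 w 1.001 F [ 0.6  0.3 -0.4]
sp centre [246.66024758 238.25632752]
nut [326.57768365 215.75464447]
```

View pics/w1.png

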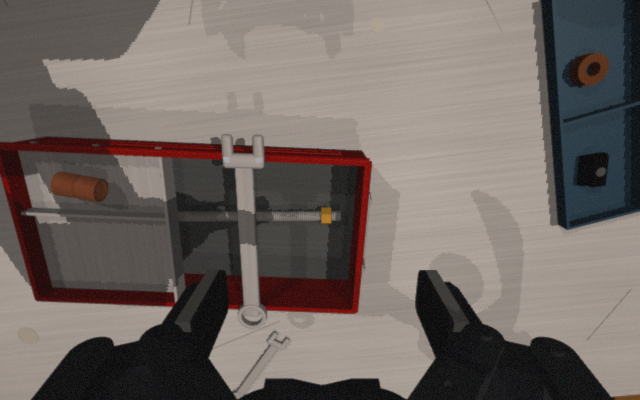

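The wrist view shows the spanner from the tines (242,138) to the ring (252,325), with handle centre line (244,172)–(251,303). The rod nut is at (326,215), its end at (340,215), and the tote corners are at (370,157) and (358,311).

Run:
```python
from h import *
c=cam("wrist")
f=lambda u,v,z:ray("wrist",u,v,z,c)
a=f(252,326,.067);b=f(242,137,.067);print("ends",a,b,np.linalg.norm(a-b))
m1=f(250.5,300,.07);m2=f(245,172,.07);d=m1-m2;ang=np.degrees(np.arctan2(d[1],d[0]));print("ang",ang)
print("corner +x", f(370,157,.063),f(358,311,.063),"-x",f(0,143,.063),f(36,298,.063))
print("rod",f(326,215,.018),f(340,215,.012),f(185,214,.015))
m=(a+b)/2;go([m[0],m[1],.085],ang+90)
# tray corners seen earlier in the top view (rim)
```

```text
ends [ 0.71064155 -0.1496133   0.067     ] [ 0.50608701 -0.11778588  0.067     ] 0.20701580229110722
ang -9.33598852073708
corner +x [ 0.54006897 -0.00405845  0.063     ] [ 0.70890763 -0.03130845  0.063     ] -x [ 0.48294414 -0.34196847  0.063     ] [ 0.64765134 -0.37722832  0.063     ]
rod [ 0.60937174 -0.05381106  0.018     ] [ 0.61372741 -0.03801651  0.012     ] [ 0.58856569 -0.21398415  0.015     ]
pos [ 0.5576 -0.0512  0.2374] xang 82.55 tool shift [-0.0746  0.0618  0.1524] rz 1.8821302798816077 t 2.15 w 1.002 F [-0.2 -0.2  0.1]
```

Request:
{"op": "apply_moves", "data": {"steps": "-0.025 0.021 0.02 0 0 1.5 1;-0.025 0.021 0.02 0 0 0 1;-0.025 0.02 0.02 0 0 0 1;0 0 0.03 0 0 0 1;0 0 0.03 0 0 0 1;0 0 0.02 0 0 0 1;0 0 0 0 0 0 1"}}

```text
clock: 2.85
ee_pos: [0.6093, -0.1353, 0.0933]
eef_rot: [0.0, 0.771, 0.637, -0.002]
wrist_force: [0.4, -0.9, 0.2]
width: 0.999
```

Run:
```python
from h import *
go([.6084,-.1337,.073],80.7)
```

```text
pos [ 0.6093 -0.1353  0.0933] xang 79.12 tool shift [ 0.0015 -0.0011  0.0203] rz -1.5762825652332708 t 2.85 w 0.999 F [ 0.4 -0.9  0.2]
```

Request:
{"op": "apply_moves", "data": {"steps": "0.0015 -0.001 0.01 0 0 -1.5 1;0 0 0.01 0 0 0 1;0 0 0 0 0 0 0.6;0 0 0 0 0 0 0.4;0 0 0 0 0 0 0.4"}}

```text
clock: 3.35
ee_pos: [0.6099, -0.1327, 0.0749]
eef_rot: [0.001, 0.763, 0.646, -0.001]
wrist_force: [-1.0, -0.5, 0.7]
width: 0.513
```

Run:
```python
from h import *
go([.6084,-.1337,.073],80.7)
snap("wrist","w2")
```

```text
pos [ 0.6099 -0.1327  0.0749] xang 80.49 tool shift [-0.0013 -0.0014  0.0019] rz -0.2078420078952945 t 3.35 w 0.513 F [-1.  -0.5  0.7]
```

View pics/w2.png

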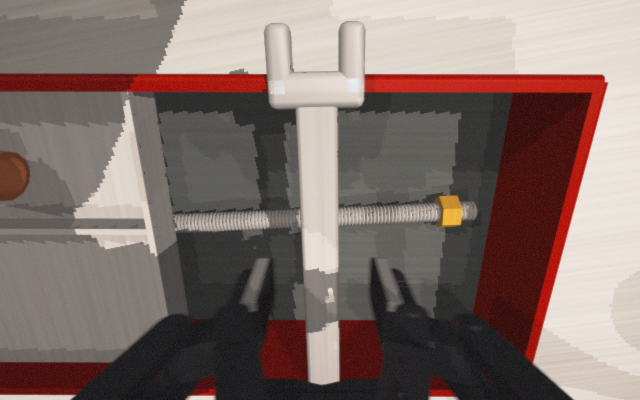

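The jaws straddle the handle at x about 320, centred and aligned. I'll close and lift.

Request:
{"op": "apply_moves", "data": {"steps": "0 0 0.0015 0 0 0 0.2;0 0 0 0 0 0 0;0 0 0 0 0 0 0;0 0 0 0 0 0 0;0 0 0 0 0 0 0", "newtons": 60}}

```text
clock: 3.9
ee_pos: [0.6106, -0.133, 0.0746]
eef_rot: [0.002, 0.763, 0.646, -0.001]
wrist_force: [-0.2, -0.1, -0.7]
width: 0.169
```

Request:
{"op": "apply_moves", "data": {"steps": "0 0 -0.01 0 0 0 0;0 0 -0.02 0 0 0 0;0 0 -0.02 0 0 0 0;0 0 -0.02 0 0 0 0;0 0 0 0 0 0 0"}}

```text
clock: 4.4
ee_pos: [0.61, -0.1326, 0.1485]
eef_rot: [0.002, 0.763, 0.646, -0.001]
wrist_force: [0.5, -0.8, -1.5]
width: 0.174
```

Run:
```python
from h import *
im=cams.snapshot("top")[:,:,::-1];cv2.imwrite("pics/top1.png",im)
h=cv2.cvtColor(im,cv2.COLOR_BGR2HSV);c=cam("top")
go([.517,.322,.12])
w=snap("wrist","w3")[:,:,::-1]
cv2.imwrite("pics/both.png",np.vstack([cv2.resize(im[130:290,110:260],(525,560))[:340],w[::2,::2].copy() if 0 else np.hstack([cv2.resize(w,(416,260)),np.zeros((260,109,3),np.uint8)])]))
```

```text
pos [ 0.6094 -0.1325  0.1472] xang 80.46 tool shift [ 0.4329 -0.1664  0.0257] rz None t 4.45 w 0.174 F [-0.6 -0.  -1.1]
```

View pics/both.png

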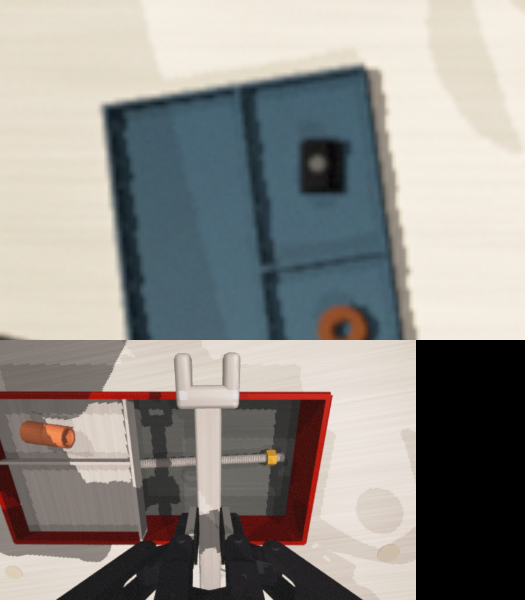

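The spanner is gripped level. Carrying it to the tray lane now.

Request:
{"op": "apply_moves", "data": {"steps": "0.02 -0.008 0 0 0 0 0;0.036 -0.014 0 0 0 0 0;0.036 -0.014 0 0 0 0 0;0.036 -0.014 0 0 0 0 0;0.036 -0.014 0 0 0 0 0;0.036 -0.014 0 0 0 0 0;0.036 -0.014 0 0 0 0 0;0.036 -0.014 0 0 0 0 0;0.036 -0.014 0 0 0 0 0;0.036 -0.014 0 0 0 0 0"}}

```text
clock: 5.5
ee_pos: [0.5266, 0.2367, 0.1352]
eef_rot: [-0.003, 0.766, 0.643, -0.007]
wrist_force: [0.9, 0.5, -1.8]
width: 0.171
```

Request:
{"op": "apply_moves", "data": {"steps": "0.036 -0.014 0 0 0 0 0;0.036 -0.014 0 0 0 0 0;0.015 -0.006 0 0 0 -6.3 0;0 0 0 0 0 -6.3 0;0 0 0 0 0 -6.2 0;0 0 0 0 0 0 0"}}

```text
clock: 6.1
ee_pos: [0.5014, 0.3363, 0.1279]
eef_rot: [-0.006, 0.644, 0.765, -0.011]
wrist_force: [0.2, -0.3, -1.9]
width: 0.175
```

Run:
```python
from h import *
go([.5177,.3222,.05],99.3)
c=cam("wrist");w=snap("wrist","w4")
t=snap("top","top2")
np.save("c4.npy",np.array([0]));import pickle;pickle.dump(c,open("c4.pkl","wb"))
```

```text
pos [0.5014 0.3363 0.1279] xang 99.81 tool shift [-0.0163  0.0156  0.0776] rz 0.5097276057928468 t 6.1 w 0.175 F [ 0.2 -0.3 -1.9]
```

View pics/w4.png

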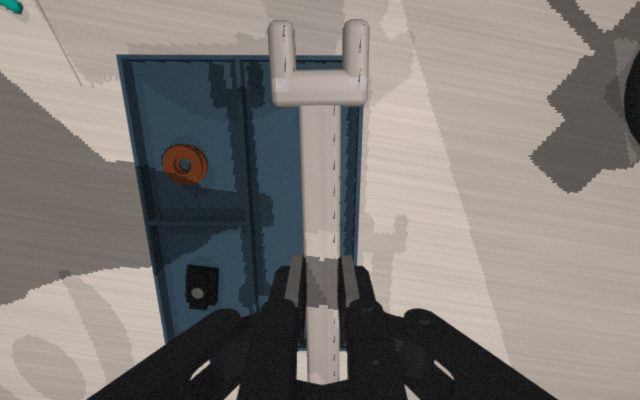

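The spanner hangs over the tray. The rim's upper-left corner is at (118,56), its right side at (361,100)–(356,250), and its left edge runs to (165,345). It needs shifting left and toward the tray's far end, plus a small levelling turn.

Run:
```python
from h import *
import pickle
c=pickle.load(open("c4.pkl","rb"));f=lambda u,v,z:ray("wrist",u,v,z,c)
A=f(118,56,.016);B=f(165,345,.016);C=f(361,110,.016);D=f(356,250,.016);E=f(362,57,.016)
print(A,B,"left ang",np.degrees(np.arctan2(*(B-A)[1::-1])),C,D,"right ang",np.degrees(np.arctan2(*(D-C)[1::-1])),"E",E,"width",np.linalg.norm(E-A))
s,p,r=st();u=np.array([np.cos(np.radians(9.4)),np.sin(np.radians(9.4)),0]);v=np.array([-u[1],u[0],0])
for n,q in zip("ABCDE",(A,B,C,D,E)):print(n,"rel lane: along %.4f across %.4f"%((q-[.5177,.3222,0])@u,(q-[.5177,.3222,0])@v))
y=np.radians(99.4);T=np.array([[np.cos(y),np.sin(y),0],[np.sin(y),-np.cos(y),0],[0,0,-1]]).T
T=np.array([[np.cos(y),np.sin(y),0],[np.sin(y),-np.cos(y),0],[0,0,-1.]])
print("rotvec tool deg",np.degrees(R.from_matrix(r.T@T).as_rotvec()).round(2)); go([.5177,.3222,.05])
```

```text
[0.41977528 0.17975173 0.016     ] [0.65749386 0.21823444 0.016     ] left ang 9.195467396178719 [0.42628683 0.3509053  0.016     ] [0.53475442 0.36957172 0.016     ] right ang 9.764504239714203 E [0.39204549 0.34439454 0.016     ] width 0.16696166668362702
A rel lane: along -0.1199 across -0.1245
B rel lane: along 0.1209 across -0.1254
C rel lane: along -0.0855 across 0.0432
D rel lane: along 0.0246 across 0.0440
E rel lane: along -0.1203 across 0.0424
rotvec tool deg [-1.38  0.31  0.06]
pos [0.5016 0.336  0.1281] xang 99.47 tool shift [-0.0159  0.0155  0.0779] rz None t 6.2 w 0.171 F [ 0.1  0.5 -1.8]
```

Request:
{"op": "apply_moves", "data": {"steps": "-0.008 0.008 0 -1.4 0.3 0 0;-0.008 0.008 0.02 0 0 0 0;0 0 0.025 0 0 0 0;0 0 0.025 0 0 0 0;0 0 0.015 0 0 0 0;0 0 0 0 0 0 0"}}

```text
clock: 6.8
ee_pos: [0.5218, 0.3205, 0.0399]
eef_rot: [0.001, 0.655, 0.756, 0.001]
wrist_force: [-1.1, -0.7, -1.7]
width: 0.172
```

Run:
```python
from h import *
go([.5177,.3222,.0146],99.3);s,p,r=st();print(r[:,2].round(4))
```

```text
pos [0.5218 0.3205 0.0399] xang 98.23 tool shift [ 0.0022 -0.0038  0.0252] rz -1.0651814230433274 t 6.8 w 0.172 F [-1.1 -0.7 -1.7]
[ 1.9e-03  5.0e-04 -1.0e+00]
```

Request:
{"op": "apply_moves", "data": {"steps": "0.002 -0.004 0.01 0 0 -1 0;0 0 0.008 0 0 0 0;0 0 0.003 0 0 0 0;0 0 0.002 0 0 0 0;0 0 0 0 0 0 0"}}

```text
clock: 7.3
ee_pos: [0.5182, 0.3228, 0.0173]
eef_rot: [0.001, 0.648, 0.762, 0.002]
wrist_force: [0.2, -0.1, -1.2]
width: 0.172
```

Run:
```python
from h import *
go([.5177,.3222,.0146],99.3);s,p,r=st();print(r[:,2].round(4),s["wrist_torque"])
```

```text
pos [0.5182 0.3228 0.0173] xang 99.2 tool shift [-0.0005 -0.0007  0.0027] rz -0.09677148731444163 t 7.3 w 0.172 F [ 0.2 -0.1 -1.2]
[ 0.0041  0.0018 -1.    ] [-0.01487685  0.02992731  0.01727041]
```

Request:
{"op": "apply_moves", "data": {"steps": "0 0 0.001 0 0 0 0;0 0 0.001 0 0 0 0;0 0 0.001 0 0 0 0;0 0 0 0 0 0 0"}}

```text
clock: 7.7
ee_pos: [0.519, 0.3233, 0.0151]
eef_rot: [0.001, 0.648, 0.762, 0.003]
wrist_force: [0.1, 0.2, -1.3]
width: 0.171
```

Request:
{"op": "apply_moves", "data": {"steps": "0 0 0.001 0 0 0 0;0 0 0 0 0 0 0"}}

```text
clock: 7.9
ee_pos: [0.5192, 0.3233, 0.0146]
eef_rot: [0.001, 0.648, 0.761, 0.003]
wrist_force: [-0.1, 1.3, -1.7]
width: 0.17
```

Request:
{"op": "apply_moves", "data": {"steps": "0 0 0.001 0 0 0 0;0 0 0 0 0 0 0"}}

```text
clock: 8.1
ee_pos: [0.5193, 0.3234, 0.0148]
eef_rot: [0.002, 0.648, 0.762, 0.003]
wrist_force: [0.5, 0.4, -1.3]
width: 0.173
```

Request:
{"op": "apply_moves", "data": {"steps": "0 0 0.0015 0 0 0 0;0 0 0 0 0 0 0"}}

```text
clock: 8.3
ee_pos: [0.5195, 0.3235, 0.0148]
eef_rot: [0.002, 0.648, 0.762, 0.004]
wrist_force: [0.6, -0.7, -1.8]
width: 0.171
```

Request:
{"op": "apply_moves", "data": {"steps": "0 0 0.0015 0 0 0 0;0 0 0 0 0 0 0"}}

```text
clock: 8.5
ee_pos: [0.5198, 0.3237, 0.0147]
eef_rot: [0.002, 0.648, 0.762, 0.004]
wrist_force: [-0.2, -0.5, -0.7]
width: 0.169
```

Request:
{"op": "apply_moves", "data": {"steps": "0 0 0.003 0 0 0 0"}}

```text
clock: 8.6
ee_pos: [0.52, 0.3238, 0.0141]
eef_rot: [0.002, 0.648, 0.762, 0.005]
wrist_force: [-23.3, -13.1, 105.5]
width: 0.172
```

Run:
```python
from h import *
s,p,r=st();print(p.round(4),r[:,2].round(4),np.round(s["wrist_force"],1),np.round(s["wrist_torque"],3))
```

```text
[0.52   0.3238 0.0141] [ 0.0088  0.0043 -1.    ] [-23.3 -13.1 105.5] [-2.452  4.031 -0.059]
```

Contact: 105 N, too hard and close to the limit. I'll back off at once and release.

Request:
{"op": "apply_moves", "data": {"steps": "0 0 -0.0007 0 0 0 0"}}

```text
clock: 8.7
ee_pos: [0.5201, 0.3239, 0.0157]
eef_rot: [0.002, 0.648, 0.762, 0.005]
wrist_force: [0.7, 0.1, -1.5]
width: 0.171
```

Run:
```python
from h import *
s,p,r=st();print(p.round(4),r[:,2].round(4),np.round(s["wrist_force"],1),np.round(s["wrist_torque"],3))
```

```text
[0.5201 0.3239 0.0157] [ 0.0094  0.0047 -0.9999] [ 0.7  0.1 -1.5] [-0.004 -0.053  0.041]
```

Request:
{"op": "apply_moves", "data": {"steps": "0 0 0.0008 0.6 0 0 0"}}

```text
clock: 8.8
ee_pos: [0.5202, 0.324, 0.0152]
eef_rot: [-0.001, 0.648, 0.762, 0.001]
wrist_force: [0.3, 0.1, -1.4]
width: 0.177
```

Request:
{"op": "apply_moves", "data": {"steps": "0 0 0.0012 0 0 0 0"}}

```text
clock: 8.9
ee_pos: [0.5205, 0.3242, 0.0143]
eef_rot: [-0.001, 0.648, 0.762, 0.001]
wrist_force: [-8.0, -4.4, 39.0]
width: 0.174
```

Request:
{"op": "apply_moves", "data": {"steps": "0 0 0 0 0 0 0.25;0 0 0 0 0 0 0.35;0 0 0 0 0 0 0.4;0 0 -0.005 0 0 0 0.4;0 0 -0.02 0 0 0 0.4;0 0 -0.04 0 0 0 0.6;0 0 -0.04 0 0 0 0.8;0 0 0 0 0 0 1"}}

```text
clock: 9.7
ee_pos: [0.5199, 0.3232, 0.1205]
eef_rot: [-0.002, 0.648, 0.761, -0.001]
wrist_force: [-0.6, 1.0, 0.8]
width: 0.889
```

Run:
```python
from h import *
go([.607,-.09,.18],-8.5)
s,p,r=st();y=np.radians(-8.2);T=np.array([[np.cos(y),np.sin(y),0],[np.sin(y),-np.cos(y),0],[0,0,-1.]])
print(s["joint_positions"]); w=snap("wrist","w5")
```

```text
pos [0.5199 0.3232 0.1205] xang 99.19 tool shift [-0.4217  0.0197 -0.0605] rz 107.68994715982596 t 9.7 w 0.889 F [-0.6  1.   0.8]
[ 0.50467324  0.57070801  1.78949802  0.00484234  0.78524667 -1.2299537 ]
```

View pics/w5.png

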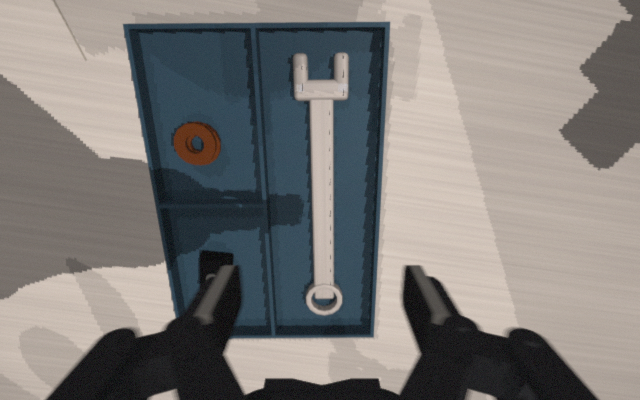

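The spanner lies flat in the long compartment, tines at (320,75) and ring at (324,298), parallel to the walls. Now to the rod.

Request:
{"op": "apply_moves", "data": {"steps": "0 0 -0.04 0 0 0 1;-0.036 0.002 -0.03 0 0 0 1;-0.038 0.002 0 0 0 0 1;-0.038 0.002 0 0 0 0 1;-0.038 0.002 0 0 0 0 1;-0.038 0.002 0 0 0 0 1;-0.038 0.002 0 0 0 0 1;-0.038 0.002 0 0 0 0 1;-0.038 0.002 0 0 0 0 1;-0.038 0.002 0 0 0 0 1"}}

```text
clock: 10.75
ee_pos: [0.5894, -0.0186, 0.1832]
eef_rot: [-0.006, 0.645, 0.764, -0.006]
wrist_force: [1.3, 0.3, 0.4]
width: 1.001
```

Request:
{"op": "apply_moves", "data": {"steps": "-0.038 0.002 0 0 0 8.5 1;0 0 0 0 0 8.5 1;0 0 0 0 0 8.5 1;0 0 0 0 0 8.5 1;0 0 0 0 0 8.5 1;0 0 0 0 0 8.5 1;0 0 0 0 0 8.5 1;0 0 0 0 0 8.5 1;0 0 0 0 0 8.5 1;0 0 0 0 0 8.5 1"}}

```text
clock: 11.75
ee_pos: [0.5929, -0.0636, 0.172]
eef_rot: [-0.002, 0.993, 0.118, -0.016]
wrist_force: [-0.7, 0.6, 0.2]
width: 1.003
```

Request:
{"op": "apply_moves", "data": {"steps": "0 0 0 0 0 8.5 1;0 0 0 0 0 8.5 1;0 0 0 0 0 0 1"}}

```text
clock: 12.05
ee_pos: [0.591, -0.0633, 0.1688]
eef_rot: [0.0, 0.999, -0.034, -0.019]
wrist_force: [-0.8, -0.2, -0.1]
width: 1.0
```

```bash
cat >> h.py <<'E'
def lvl(a,tilt=0):
    s,p,r=st();y=np.radians(a);T=np.array([[np.cos(y),np.sin(y),0],[np.sin(y),-np.cos(y),0],[0,0,-1.]])@R.from_euler('x',tilt,degrees=True).as_matrix()
    print("rotvec to target",np.degrees(R.from_matrix(r.T@T).as_rotvec()).round(2))
E
python3 - <<'E'
from h import *
go([.600,-.121,.12],-8.2);lvl(-8.2)
E
```

```text
pos [ 0.591  -0.0633  0.1688] xang -3.87 tool shift [0.0146 0.0568 0.0484] rz 4.332687952335704 t 12.05 w 1.0 F [-0.8 -0.2 -0.1]
rotvec to target [0.19 2.13 4.33]
```

Request:
{"op": "apply_moves", "data": {"steps": "0 0 0 0.2 2.1 4.3 1;0.003 0.028 0 0 0 0 1;0.003 0.028 0.02 0 0 0 1;0 0 0 0 0 0 1"}}

```text
clock: 12.45
ee_pos: [0.5882, -0.1201, 0.1457]
eef_rot: [-0.0, 0.998, -0.062, -0.001]
wrist_force: [-1.0, 0.8, -0.4]
width: 1.003
```

Run:
```python
from h import *
import pickle
go([.600,-.121,.05],-8.2);lvl(-8.2)
c=cam("wrist");pickle.dump(c,open("c6.pkl","wb"));snap("wrist","w6")
for q in([.6094,-.0538,.02],[.594,-.161,.018]):print(proj("wrist",q,c))
```

```text
pos [ 0.5882 -0.1201  0.1457] xang -7.09 tool shift [ 0.0121 -0.0005  0.0957] rz 1.1136293358444505 t 12.45 w 1.003 F [-1.   0.8 -0.4]
rotvec to target [-0.03  0.14  1.11]
[337.40530992 111.18487937]
[332.96897699 240.86915002]
```

View pics/w6.png

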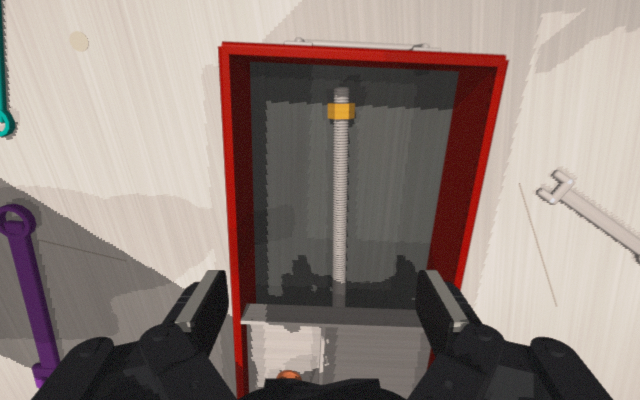

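The rod runs from its end (342,88) and nut (341,111) down to (339,300), where it goes under the till front wall. The tote is clear of the spanner.

Run:
```python
from h import *
import pickle
c=pickle.load(open("c6.pkl","rb"));f=lambda u,v,z:ray("wrist",u,v,z,c)
e=f(342,88,.012);n=f(341,111,.019);l=f(339.3,290,.015);d=(n-l);d[2]=0;d/=np.linalg.norm(d)
print("end",e,"nut",n,"low",l,"ang",np.degrees(np.arctan2(d[1],d[0])),"end-nut",np.linalg.norm((e-n)[:2]))
com=n-d*.108;g=com+d*.04;print("com",com,"grip",g)
for u,v in((222,44),(506,60),(242,305),(428,323)):print(f(u,v,.063))
a=np.degrees(np.arctan2(d[1],d[0]))-90;go([g[0],g[1],.0165],a);print(proj("wrist",st()[1],c))
```

```text
end [ 0.61497341 -0.03790944  0.012     ] nut [ 0.61214023 -0.05406828  0.019     ] low [ 0.59412247 -0.21280037  0.015     ] ang 83.52404812635781 end-nut 0.01640532948866761
com [ 0.59995932 -0.16137916  0.019     ] grip [ 0.60447077 -0.12163439  0.019     ]
[ 0.54453016 -0.00452107  0.063     ]
[ 0.71084739 -0.03396108  0.063     ]
[ 0.51956486 -0.18483235  0.063     ]
[ 0.66104682 -0.21908013  0.063     ]
pos [ 0.5889 -0.1191  0.1469] xang -7.1 tool shift [0.0159 0.0008 0.1304] rz -0.6260141926731251 t 12.5 w 0.999 F [-0.4 -0.6  0.5]
[320.18650353 281.95090417]
```

Request:
{"op": "apply_moves", "data": {"steps": "0.007 0 0.02 0 0 0 1;0.007 0 0.03 0 0 0 1;0 0 0.03 0 0 0 1;0 0 0.02 0 0 0 1;0 0 0.01 0 0 0 0.6;0 0 0 0 0 0 0.4;0 0 0 0 0 0 0.4"}}

```text
clock: 13.2
ee_pos: [0.605, -0.1172, 0.0351]
eef_rot: [-0.001, 0.999, -0.052, 0.001]
wrist_force: [0.0, -0.8, 0.9]
width: 0.514
```

Run:
```python
from h import *
go([.6035,-.1216,.0168],-7.2);lvl(-7.2)
import pickle
c=cam("wrist");snap("wrist","w7")
print(proj("wrist",[.6035,-.1216,.012],c),proj("wrist",[.611,-.0541,.018],c))
```

```text
pos [ 0.605  -0.1172  0.0351] xang -5.96 tool shift [-0.0011  0.0046  0.0183] rz 1.2398627492657965 t 13.2 w 0.514 F [ 0.  -0.8  0.9]
rotvec to target [-0.08 -0.06  1.24]
[317.17191287 265.9271004 ] [317.36748402 138.58155914]
```

View pics/w7.png

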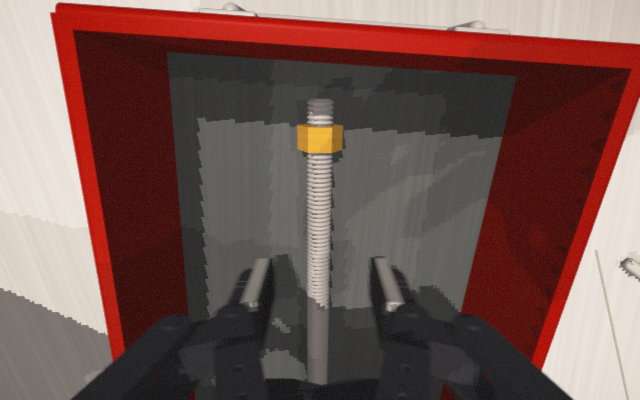

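The rod (x about 319) is centred between the jaws and parallel to them. Going down to grip.

Request:
{"op": "apply_moves", "data": {"steps": "0 0 0.01 0 0 0 0.4;0 0 0.006 0 0 0 0.4;0 0 0.001 0 0 0 0.4"}}

```text
clock: 13.55
ee_pos: [0.6068, -0.1175, 0.0197]
eef_rot: [-0.0, 0.999, -0.052, 0.003]
wrist_force: [0.1, 0.0, 0.5]
width: 0.397
```

Request:
{"op": "apply_moves", "data": {"steps": "-0.0015 0 0.003 0 0 0 0.3;0 0 0 0 0 0 0.1;0 0 0 0 0 0 0;0 0 0 0 0 0 0;0 0 0 0 0 0 0", "newtons": 100}}

```text
clock: 14.05
ee_pos: [0.6051, -0.1175, 0.0169]
eef_rot: [-0.0, 0.999, -0.052, 0.003]
wrist_force: [-0.4, 0.3, -0.6]
width: 0.092
```

Run:
```python
from h import *
go([.6035,-.1216,.0168],-6);lvl(-6);print(arm.sense()["joint_positions"])
```

```text
pos [ 0.6051 -0.1175  0.0169] xang -5.95 tool shift [-0.0012  0.0043  0.0001] rz 0.04739755935457879 t 14.05 w 0.092 F [-0.4  0.3 -0.6]
rotvec to target [-0.05 -0.31  0.05]
[-0.24184286  0.72118689  1.83272594  0.00294516  0.58237476 -0.14040812]
```

```bash
cat >> h.py <<'E'
A0=-6.;D=np.array([np.cos(np.radians(90+A0)),np.sin(np.radians(90+A0)),0]);Z=np.array([0,0,1.]);G0=np.array([.6051,-.1175,0])
def rod(seq):
    """per-row tool shifts/turns through (tilt,s,zp) from the pose as measured"""
    s,p,r=st();print("t",s["clock"],"w",round(s["width"],3),"F",np.round(s["wrist_force"],1),"T",np.round(s["wrist_torque"],2),p.round(4))
    y=np.radians(A0);B=np.array([[np.cos(y),np.sin(y),0],[np.sin(y),-np.cos(y),0],[0,0,-1.]])
    print("tilt now",np.degrees(R.from_matrix(B.T@r).as_rotvec()).round(2))
    for th,sh,zp in seq:
        t=np.radians(th);q=G0-.153*D+D*(sh+.153*np.cos(t))+Z*(zp+.153*np.sin(t))+.0049*(-np.sin(t)*D+np.cos(t)*Z)
        T=B@R.from_euler('x',th,degrees=True).as_matrix()
        print((th,sh,zp),(r.T@(q-p)).round(4),np.degrees(R.from_matrix(r.T@T).as_rotvec()).round(2));p,r=q,T
E
python3 - <<'E'
from h import *
rod([(3,.002,.014),(6,.004,.015),(9,.006,.0155),(12,.009,.016)])
E
```

```text
t 14.05 w 0.092 F [-0.4  0.3 -0.6] T [ 0.06  0.01 -0.01] [ 0.6051 -0.1175  0.0169]
tilt now [ 0.05  0.31 -0.05]
(3, 0.002, 0.014) [ 0.     -0.0015 -0.01  ] [ 2.95 -0.31  0.06]
(6, 0.004, 0.015) [-0.     -0.0016 -0.0089] [3. 0. 0.]
(9, 0.006, 0.0155) [-0.     -0.0016 -0.0083] [ 3. -0.  0.]
(12, 0.009, 0.016) [ 0.     -0.0026 -0.008 ] [3. 0. 0.]
```

Request:
{"op": "apply_moves", "data": {"steps": "0 -0.0015 -0.01 3 -0.3 0 0;0 -0.0015 -0.009 3 0 0 0"}}

```text
clock: 14.25
ee_pos: [0.6046, -0.1131, 0.0354]
eef_rot: [-0.054, 0.997, -0.05, 0.002]
wrist_force: [-0.5, 0.1, -1.5]
width: 0.091
```

Run:
```python
from h import *
rod([(6,.004,.015),(9,.006,.0155),(12,.009,.016),(15,.014,.017)])
```

```text
t 14.25 w 0.091 F [-0.5  0.1 -1.5] T [0.07 0.02 0.01] [ 0.6046 -0.1131  0.0354]
tilt now [ 6.2  -0.12 -0.21]
(6, 0.004, 0.015) [ 0.0009  0.0016 -0.0007] [-0.2   0.13  0.21]
(9, 0.006, 0.0155) [-0.     -0.0016 -0.0083] [ 3. -0.  0.]
(12, 0.009, 0.016) [ 0.     -0.0026 -0.008 ] [3. 0. 0.]
(15, 0.014, 0.017) [-0.     -0.0046 -0.0079] [ 3. -0.  0.]
```

Request:
{"op": "apply_moves", "data": {"steps": "0.001 0 -0.009 3 0.1 0.2 0;0 -0.0025 -0.008 3 0 0 0;0 -0.0045 -0.008 3 0 0 0"}}

```text
clock: 14.55
ee_pos: [0.6062, -0.1099, 0.0627]
eef_rot: [-0.135, 0.989, -0.051, 0.007]
wrist_force: [-0.1, -0.5, -2.5]
width: 0.09
```

Run:
```python
from h import *
rod([(15,.014,.017),(18,.022,.018),(18,.037,.0195),(18,.052,.021),(18,.067,.0225),(18,.082,.024)])
snap("wrist","w8");snap("side","s8");snap("top","t8")
a=cv2.imread("pics/w8.png");b=cv2.imread("pics/s8.png")[100:260,230:420]
cv2.imwrite("pics/v8.png",np.vstack([a[:,:][60:320,0:640],cv2.resize(b,(403,340)) if 0 else np.hstack([cv2.resize(b,(403,340)),np.zeros((340,237,3),np.uint8)])]))
```

```text
t 14.55 w 0.09 F [-0.1 -0.5 -2.5] T [-0.15  0.04  0.03] [ 0.6062 -0.1099  0.0627]
tilt now [15.59  0.03 -0.08]
(15, 0.014, 0.017) [-0.0003  0.0005  0.0012] [-0.59 -0.02  0.08]
(18, 0.022, 0.018) [-0.     -0.0075 -0.0069] [ 3.  0. -0.]
(18, 0.037, 0.0195) [ 0.     -0.0147  0.0032] [0. 0. 0.]
(18, 0.052, 0.021) [-0.     -0.0147  0.0032] [0. 0. 0.]
(18, 0.067, 0.0225) [-0.     -0.0147  0.0032] [0. 0. 0.]
(18, 0.082, 0.024) [ 0.     -0.0147  0.0032] [0. 0. 0.]
```

View pics/v8.png

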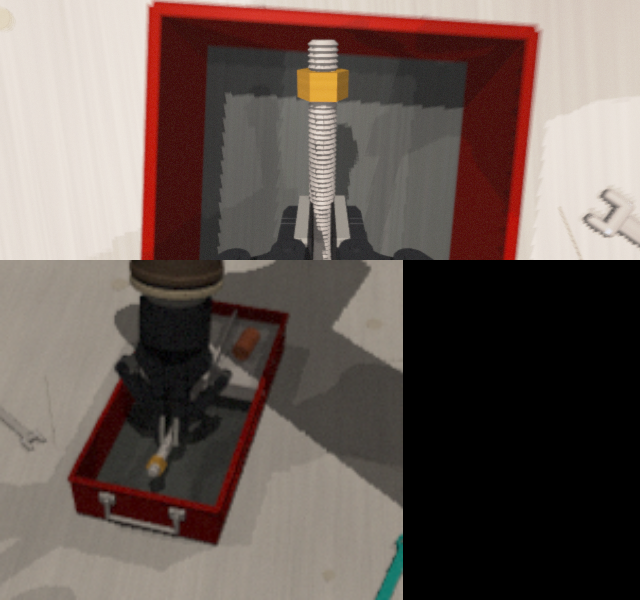

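The rod is tipped with the gripper and its free end is rising clear of the end wall; the forces show only its weight. Continuing on the slant.

Request:
{"op": "apply_moves", "data": {"steps": "0 -0.007 -0.006 2.4 0 0 0;0 -0.0145 0.003 0 0 0 0"}}

```text
clock: 14.9
ee_pos: [0.6078, -0.0916, 0.0704]
eef_rot: [-0.153, 0.987, -0.052, 0.008]
wrist_force: [0.7, -0.3, -1.9]
width: 0.085
```

Run:
```python
from h import *
rod([(18,.037,.0195),(18,.052,.021),(18,.067,.0225),(18,.085,.024),(18,.1,.033),(18,.11,.05),(18,.115,.08)])
```

```text
t 14.9 w 0.085 F [ 0.7 -0.3 -1.9] T [-0.21  0.03 -0.02] [ 0.6078 -0.0916  0.0704]
tilt now [17.64 -0.03  0.08]
(18, 0.037, 0.0195) [-0.     -0.0022 -0.0004] [ 0.36  0.01 -0.09]
(18, 0.052, 0.021) [-0.     -0.0147  0.0032] [0. 0. 0.]
(18, 0.067, 0.0225) [-0.     -0.0147  0.0032] [0. 0. 0.]
(18, 0.085, 0.024) [ 0.     -0.0176  0.0041] [0. 0. 0.]
(18, 0.1, 0.033) [-0.     -0.017  -0.0039] [0. 0. 0.]
(18, 0.11, 0.05) [-0.     -0.0148 -0.0131] [0. 0. 0.]
(18, 0.115, 0.08) [ 0.    -0.014 -0.027] [0. 0. 0.]
```

Request:
{"op": "apply_moves", "data": {"steps": "0 -0.016 0.002 0.4 0 0 0;0 -0.0145 0.003 0 0 0 0;0 -0.0145 0.003 0 0 0 0"}}

```text
clock: 15.2
ee_pos: [0.6119, -0.0416, 0.0757]
eef_rot: [-0.155, 0.987, -0.052, 0.007]
wrist_force: [0.1, 0.3, -2.4]
width: 0.09
```

Run:
```python
from h import *
rod([(18,.085,.024),(18,.1,.033),(18,.11,.05),(18,.115,.08)])
```

```text
t 15.2 w 0.09 F [ 0.1  0.3 -2.4] T [-0.11  0.04 -0.05] [ 0.6119 -0.0416  0.0757]
tilt now [17.86 -0.16  0.05]
(18, 0.085, 0.024) [ 0.0012  0.0001 -0.0003] [ 0.14  0.15 -0.07]
(18, 0.1, 0.033) [-0.     -0.017  -0.0039] [0. 0. 0.]
(18, 0.11, 0.05) [-0.     -0.0148 -0.0131] [0. 0. 0.]
(18, 0.115, 0.08) [ 0.    -0.014 -0.027] [0. 0. 0.]
```

Request:
{"op": "apply_moves", "data": {"steps": "0.001 -0.017 -0.004 0 0 0 0;0 -0.015 -0.013 0 0 0 0;0 -0.014 -0.027 0 0 0 0;0 -0.012 -0.036 0 0 0 0;0 -0.012 -0.036 0 0 0 0;0 -0.012 -0.036 0 0 0 0;0 -0.012 -0.036 0 0 0 0;0 -0.006 -0.02 0 0 0 0;0 0 0 0 0 0 0;0 0 0 0 0 0 0"}}

```text
clock: 16.2
ee_pos: [0.6142, 0.0088, 0.3111]
eef_rot: [-0.153, 0.987, -0.046, 0.003]
wrist_force: [-0.8, 0.3, -2.8]
width: 0.094
```

Run:
```python
from h import *
rod([]);print(arm.sense()["joint_positions"],np.round(arm.sense()["dq"],3))
s,p,r=st();ax=p+.0049*r[:,2];print("till end",ax+r[:,1]*.170,"free end",ax-r[:,1]*.08)
w=snap("wrist","w9");t=snap("top","t9");q=snap("side","s9")
for n in("top","side"):print(n,proj(n,ax+r[:,1]*.17),proj(n,ax-r[:,1]*.08))
cv2.imwrite("pics/v9.png",np.vstack([np.hstack([cv2.resize(i[:,:,::-1],(400,250)) for i in(w,t)]),np.hstack([cv2.resize(q[:,:,::-1],(480,300)),cv2.resize(t[120:280,120:290,::-1],(319,300)),np.zeros((300,1,3),np.uint8)])]))
```

```text
t 16.2 w 0.094 F [-0.8  0.3 -2.8] T [-0.17  0.06  0.05] [0.6142 0.0088 0.3111]
tilt now [17.55 -0.57 -0.65]
[-0.21225051  0.3845506   1.61854211  0.32569188  1.20297594 -0.24682001] [ 0.016 -0.014 -0.004 -0.002  0.003  0.012]
till end [ 0.59894678 -0.15107049  0.25512993] free end [0.62146672 0.08621712 0.33054505]
top [397.2212662  149.55679558] [255.79896435 122.68797677]
side [313.29587644 103.91687317] [277.2438335  149.57392388]
```

View pics/v9.png

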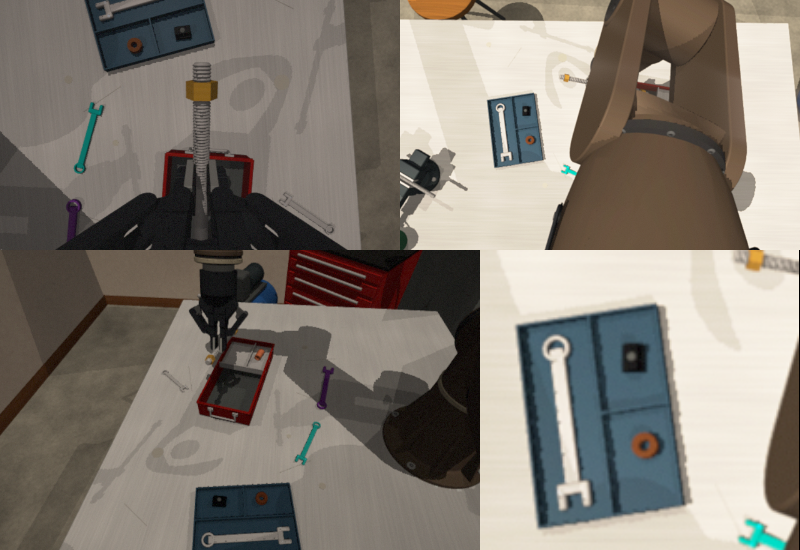

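The rod is held firm and slanted above the tote, with its lower end at z about 0.25 m. The spanner lies in the long compartment, and the coupling, T-nut and washers are where they were. I'll check that it is still, then hand in.

Run:
```python
from h import *
a=st()[1]
for i in range(6): cams.snapshot("top")
s,p,r=st();print(a,p,np.round(s["dq"],3),s["width"],np.round(s["wrist_force"],1))
if np.linalg.norm(p-a)<.003 and s["wrist_force"][2]<-1: print(arm.sign_off())
```

```text
[0.61384738 0.00826486 0.31005676] [0.61433281 0.00763582 0.31092082] [ 0.001 -0.006 -0.003  0.001  0.    -0.002] 0.09197360148519847 [ 0.1  0.6 -2.5]
the job is handed in; nothing more can be done
None
```

I finished the job in the order asked and handed it in at about 16.7 s.

- **Spanner:** It lies flat in the long compartment of the tray, lengthwise, with clearance all round in the last picture. I lowered it to contact before letting go. One step pressed the floor too hard: the wrist force reached 105 N for about 0.1 s, under the 120 N limit. I backed off at once and set it down again level at 39 N.
- **Rod:** I tipped it to about 18°, drew it out on the slant between till and end wall, and lifted it. The wrist readings taken between moves showed only about its own weight (2–3 N), so there was no sign of it catching.
- **Last checks:** The rod's lower end is at z ≈ 0.25 m, against the rim at 0.063 m. Over 0.3 s the measured position changed by about 1 mm, about the size of the reading noise, and joint speeds were near zero. The grip was steady and the wrist still read the rod's weight.
- **Left alone:** The coupling, T-nut and washers looked undisturbed in the last picture.
- **Disagreements:** The rod's direction measured 81.9° to 84° depending on the view, and positions differed by 2–4 mm between views. The closer wrist view settled both before I gripped. The measured jaw opening on the rod was about 4 mm below its 12 mm thickness (about 2 mm below on the spanner). I put this down to the pads giving under the grip force.

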